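# Put the last driver in the tool tray and lock it under the retaining bridge

## Task

Finish the tool tray: lay the red-and-yellow screwdriver down flat in the one vacant lane, the one with the orange strip (either way round). Only then take the retaining bridge by its red grip from the sloping blue rack and set it, level and fully down, in the seat on the tray's two black pillars, so that it crosses over all three tools. Do not drop either of them, and leave the two tools already in the tray and the things on the desk where they lie.

Things in the scene. Friction and masses are not known exactly. Their poses are not given: they have to be found in the camera images.
- tray: Fixed grey tool tray, 156 (x) x 200 (y) mm, on the desk; origin: centre of its underside, z up, x along its lanes. Floor top at z 5. Three lanes along x, at y -44, 0, 44, each 24 wide between black fences (12 high above the floor, |x| 36 to 72) and end walls at |x| 72 (12 high). No fences at |x| under 36: there about 25 mm is free for a finger on either side of the screwdriver.
- seat (a point): Centre of the bridge's seat, in the tray's axes, 26 mm above its underside. The seat is the flat top of two black pillars at y +-80 to +-100; it is 42 mm wide in x between 6 mm high cheeks, 190 mm long in y between 6 mm high outer stops, and open above. Fully down, the bridge's underside lies at this point, its grip point 20 mm above it, its long side along y.
- vacant: Orange strip, 130 x 18 mm, on the tray's floor in the lane that is vacant; origin at the lane's centre on the floor, x along the lane, z up. Which of the three lanes it is changes.
- driver_mid (a point): Red-and-yellow screwdriver, 118 mm long, 40 g, flat on the desk. Point on the barrel's axis near the balance point, 8.5 mm above what it lies on, 15 mm from mid-length towards the cap. y along the tool towards the cap, x level across it, z up. Barrel 17 mm wide and high, from y -32 to +44 of this point; the thin shaft goes on to y -74.
- bridge_grip (a point): Retaining bridge: aluminium bar 36 (x) x 184 (y) x 6 (z) mm, 120 g, with a red grip standing on its middle, 12 (x) x 60 (y) mm, 28 high. Point: centre of the red grip, 14 mm above the bar's upper face, 20 above its underside. z: out of the bar through the grip; at the start it leans 35 degrees from vertical, towards the robot. Same either way round; clears the tools by 4 mm when seated.
- rack: Fixed blue rack that carries the bridge; origin on the desk under the slope's centre. The slope rises at 35 degrees towards its +x (away from the robot); the bridge lies along its y, centre of its underside 85 mm above the desk. A 5 mm lip below and 4 mm tabs at the ends stop it slipping: it comes off square to the slope.
- driver: The red-and-yellow screwdriver itself; origin under the middle of its length.
- bridge: The retaining bridge itself; origin at the centre of its underside, axes as for its grip point.
- blue_cap_driver: Black screwdriver with a blue cap, 114 x 12 x 13 mm, lying in one of the tray's lanes; origin under its middle. Leave it there.
- pen_driver: Grey metal pen driver, 106 x 13 x 14 mm, lying in one of the tray's lanes; origin under its middle. Leave it there.
- tape_roll: Brown tape roll, 68 mm across, 19 mm high, flat on the desk; bystander.
- phone: Dark phone, 67 x 140 x 8 mm, on the sheet of forms; bystander.

How it is judged:
On the way, in this order (a step that is already met when the one before it is completed fails the run):
1. the red-and-yellow screwdriver lies flat in the vacant lane, let go, while the bridge is still away from the tray (y of driver_mid in the frame of vacant between -0.007 and 0.007 m and x of driver_mid in the frame of vacant between -0.036 and 0.036 m and z of driver_mid in the frame of vacant between 0.005 and 0.0115 m and angle between the y axis of driver_mid and the x axis of vacant, either way round below 0.15 rad and contact force between the fingers and driver below 0.05 N and linear speed of driver below 0.02 m/s and distance between bridge_grip and tray above 0.12 m), for 0.2 s.
2. the bridge is seated on the pillars over the tools, let go (y of driver_mid in the frame of vacant between -0.007 and 0.007 m and x of driver_mid in the frame of vacant between -0.036 and 0.036 m and z of driver_mid in the frame of vacant between 0.005 and 0.0115 m and angle between the y axis of driver_mid and the x axis of vacant, either way round below 0.15 rad and x of bridge_grip in the frame of seat between -0.0045 and 0.0045 m and y of bridge_grip in the frame of seat between -0.005 and 0.005 m and z of bridge_grip in the frame of seat between 0.0175 and 0.0225 m and angle between bridge_grip's own z axis and vertical below 0.05 rad and angle between the y axis of bridge_grip and the y axis of tray, either way round below 0.15 rad and contact force between the fingers and bridge below 0.05 N and linear speed of each of driver, bridge below 0.02 m/s), for 0.2 s.
At the end, for the whole second after the job is handed in: Driver let go, flat on the orange-strip lane's floor (7 mm off its centre line, 36 mm along it, point 5 to 11.5 mm up, 0.15 rad); bridge let go in its seat over it (4.5 mm in x, 5 mm in y, grip point 17.5 to 22.5 mm above the seat, tilt 0.05 rad, yaw 0.15 rad); both at rest (all of step 2 and contact force between the fingers and driver below 0.05 N); the robot touches nothing.
It fails at once if the screwdriver is let fall (moving faster than 0.6 m/s, untouched by the fingers: a fall of about 2 cm) (contact force between the fingers and driver below 0.05 N and linear speed of driver above 0.6 m/s).
It fails at once if the bridge is let fall (moving faster than 0.6 m/s, untouched by the fingers: a fall of about 2 cm) (contact force between the fingers and bridge below 0.05 N and linear speed of bridge above 0.6 m/s).
It fails at once if one of the two tools already in the tray is moved more than 25 mm (distance of any of blue_cap_driver, pen_driver from where it was at the start of the episode above 0.025 m).
It fails at once if the tape roll or the phone is moved more than 25 mm (distance of any of tape_roll, phone from where it was at the start of the episode above 0.025 m).
It also fails if it takes over 53 s, if anything falls off the work surface, if the arm or the gripper's body presses on something with over 40 N, if the wrist force passes 120 N, or if a joint passes its speed limit or range.

## Robot

A 7-joint arm with a two-finger parallel gripper is mounted at the origin on a cart in front of the work surface, level with it; the furniture and walls round the work are solid. World frame = base frame: x ahead of the robot, y to its left, z up, the work surface at z = 0. Lengths are in m, angles in rad, forces in N, time in s.
With the tool pointing down it reaches from about 0.425 to 0.925 m from the base axis. Payload 6.8 kg.
Tool frame: the origin (TCP) lies at the very end of the fingers, on their centre line; the grasp point (between the pads) lies 19 mm behind it; z points along the fingers, y is the line along which they close (so a half turn about z gives the same grasp; the last joint's range is limited). The gripper opens to 85 mm and grips with 20 to 120 N. Pads are 22 mm wide; open, the fingers measure 114 mm over their backs; the gripper's body (76 mm by 85 mm) begins 54 mm behind the grasp point. The pads swing forward as they close: fully open they stand 13 mm farther back than shut.
Start: joints at [-0.108, 0.477, 0.022, 1.555, -0.011, 1.109, -0.083], TCP at [0.675, 0, 0.231] pointing down, gripper open.
Joint ranges: [-2.96, 2.96], [-0.34, 2.1], [-1.41, 1.46], [0.24, 2.44], [-1.37, 4.51], [0.17, 1.92], [-2.96, 2.96]. Speed limits (rad/s): [2.39, 2.39, 3.14, 3.14, 3.14, 3.14, 3.14].

## Interface

Orientations are given as a rotation vector (axis times angle).
In Python, from bench import get_obs, viewer, r gives the robot as it stands. The module is installed in compiled form; this text tells all that it offers.
- The arm moves only by the tool play_rows, never from a script. Its argument "commands" is a list that holds one entry, the list of rows, each a list of 5 numbers: the gripper's target within -1 to 1 (shut at 1, half-way at 0, fully open at -1), then the shift along the tool's x, y, z scaled (see below), then the turn about the tool's z scaled (see below). A call has 1 to 12 rows; each row is the pose to reach, as a shift and turn from the pose commanded when the call began, along the tool's axes at that moment; what a row does not reach only later rows make up. The controller multiplies each number of a shift by 0.2 m and each number of a turn by pi/2 rad. A row lasts 1/12 s, in which the tool goes at most 41.7 mm and 7.16 degrees, less where a joint would pass 70% of its speed; a pose out of reach is approached as far as the arm can. A call with a number of a shift or a turn outside -1 to 1 is refused whole. A call with a gripper value outside its range is refused whole. The fingers move at their own pace and stop on an object; "grip_force" is the grip in N (left out, the last holds). Time passes only in rows, so rows that repeat a pose let the fingers close. It gives the time, the measured TCP pose, the force, the opening and the grip force at its end, in the units of the state.
- get_obs(): the state, without advancing time (a new reading comes with each control period).
- viewer.grab_frame(name): name is "scene" or "side" or "wrist"; returns a dict with "pixels" (384x512x3 uint8, red, green, blue), "fovy" (degrees; the focal length in pixels is half the picture's height over the tangent of half this angle, whatever the lens; pixels are square), "cx", "cy" (the principal point, pixels), "distortion" ([k1, k2, p1, p2, k3] as OpenCV has them; the pictures are not rectified), "world_to_cam" (4x4, takes a point from world to camera coordinates); the wrist camera has in their place "hand_eye" (4x4, takes a point from camera to tool coordinates, whose origin is the TCP and whose axes are the flange's). Camera axes: x right, y up, looking along -z (the intrinsics and any distortion apply to the point x, -y, -z); pixel columns grow to the right and rows downward; lengths in m; the calibration is good to about 2 mm. A picture is of the moment at which its call begins: read the wrist's pose just before it. There is no depth.
- r.hand_in(): hands the job in; it is judged then, once.
Trained networks look in a picture, given as the dict that the camera call returned (one of the last four; its "shot" number tells which), for a name from the list of things; names that differ only in an ending like _2 or _b are one class to them, and where a whole thing is asked for, a point or a joint stands for the part that bears it (a point fixed in the world has none). Each returns a list of dicts, best first, with "score" (0 to 1); they miss things now and then, are a little off and sometimes report something else, mostly with a low value. They report only what shows in the picture. A call takes as long as a camera call.
- viewer.trace(picture, thing): "pixels" (384x512 bool, what is visible of it) and "rect" ([left, top, right, bottom] in pixels, round what is visible of it).
The state is a dict: "clock": time; "joints": joint angles; "qvel": joint speeds; "tau": joint torques, N m; "tcp_pos": TCP position; "orientation": TCP orientation; "contact_force": force on the tool from outside, world axes, zero at the start; "moment": the same for the moment, N m; "grip_width": finger opening in m; "gripper_force": force on a finger pad.
Only numpy, scipy, OpenCV 4.12 (cv2) and the standard library are available. Lean on these libraries where they do the work, as an engineer would, in place of code of your own. Each camera call takes 0.05 s, during which the arm holds its last target. There are 200 camera calls.

## Working session

There is one attempt and no reset: what is moved stays moved. The work goes in short steps, Python scripts to look and compute and a tool call to move; the robot and the scene stay as the last step left them, time stands still between calls to the robot, and variables do not carry over. Pictures are saved under pics/ and viewed, at most 10 in all, crops included, and the job is handed in when it is done.

Besides the shell and the picture viewer there is one more tool, called after "Call:" as name(argument=value, ...), one argument or row to a line, values as JSON. play_rows: Moves the arm, as the interface text tells. Shifts and turns lie within -1 to 1; 1 stands for 0.2 m of shift or pi/2 rad of turn. Its arguments: {"type":"object","properties":{"commands":{"type":"array","items":{"type":"array","items":{"type":"array","items":{"type":"number","minimum":-1,"maximum":1}}}},"grip_force":{"type":"number"}},"required":["commands"]}

```bash
mkdir -p pics; cat > h.py <<'E'
import numpy as np, cv2
from bench import get_obs, viewer, r
from scipy.spatial.transform import Rotation as R
F=np.diag([1,-1,-1.])
def K(p):
    f=p["pixels"].shape[0]/2/np.tan(np.radians(p["fovy"])/2)
    return np.array([[f,0,p["cx"]],[0,f,p["cy"]],[0,0,1]])
def grab(n):
    o=get_obs(); p=viewer.grab_frame(n)
    if "world_to_cam" in p: W=np.array(p["world_to_cam"])
    else:
        T=np.eye(4); T[:3,:3]=R.from_rotvec(o["orientation"]).as_matrix(); T[:3,3]=o["tcp_pos"]
        W=np.linalg.inv(T@np.array(p["hand_eye"]))
    p["W"]=W; return p
def proj(p,X):
    W=p["W"]; Rm=F@W[:3,:3]; t=F@W[:3,3]
    return cv2.projectPoints(np.atleast_2d(X).astype(float),cv2.Rodrigues(Rm)[0],t,K(p),np.array(p["distortion"],float))[0][:,0]
def onplane(p,uv,z):
    uv=np.atleast_2d(uv).astype(float)
    n=cv2.undistortPoints(uv[:,None],K(p),np.array(p["distortion"],float))[:,0]
    d=np.c_[n,np.ones(len(n))]@F@p["W"][:3,:3]
    c=-p["W"][:3,:3].T@p["W"][:3,3]
    return c+d*((z-c[2])/d[:,2])[:,None]
def maskrect(p,name,z,k=0):
    L=viewer.trace(p,name)
    if not L: return None
    m=np.array(L[0]["pixels"]); v,u=np.nonzero(m)
    P=onplane(p,np.c_[u,v],z)[:,:2]
    (c,s,a)=cv2.minAreaRect((P*1000).astype(np.float32))
    if s[0]<s[1]: s=s[::-1]; a+=90
    return dict(score=round(L[0]["score"],2),c=np.round(c,1),s=np.round(s,1),ang=round((a+90)%180-90,1),mean=np.round(P.mean(0)*1000,1),rect=L[0]["rect"])
def save(p,n): cv2.imwrite(f"pics/{n}.png",p["pixels"][:,:,::-1])
E
python3 - <<'E'
from h import *
ps={n:grab(n) for n in("scene","side","wrist")}
cv2.imwrite("pics/a.png",cv2.resize(np.hstack([ps["scene"]["pixels"],ps["side"]["pixels"]])[:,:,::-1],(800,300)))
save(ps["wrist"],"w")
for n in("scene","wrist"):
    for t,z in(("driver",.0085),("vacant",.005),("tray",.01),("bridge",.09),("bridge_grip",.105),("rack",.05),("blue_cap_driver",.011),("pen_driver",.011),("tape_roll",.019),("phone",.008)):
        print(n,t,maskrect(ps[n],t,z))
print(ps["wrist"]["hand_eye"],ps["wrist"]["fovy"],get_obs())
E
```

```text
scene driver {'score': 0.53, 'c': array([474.4,  -3.7]), 's': array([80.3, 19.5]), 'ang': -16.9, 'mean': array([471.7,  -3.4]), 'rect': [290.4, 232.9, 310.9, 253.4]}
scene vacant {'score': 0.71, 'c': array([496. , 173.5]), 's': array([125.5,  15.4]), 'ang': 1.1, 'mean': array([495.7, 172.9]), 'rect': [229.4, 269.5, 276.3, 298.7]}
scene tray {'score': 0.78, 'c': array([496.1, 211.2]), 's': array([222.8, 166. ]), 'ang': -89.2, 'mean': array([491.9, 226.1]), 'rect': [183.9, 250.1, 293.2, 352.6]}
scene bridge {'score': 0.94, 'c': array([ 509.6, -218.5]), 's': array([204.4,  44.8]), 'ang': 88.3, 'mean': array([ 508.8, -212.1]), 'rect': [310.3, 157.6, 352.3, 197.3]}
scene bridge_grip {'score': 0.56, 'c': array([ 499.7, -200.8]), 's': array([201.9,  40.8]), 'ang': 88.0, 'mean': array([ 499.6, -194. ]), 'rect': [311.3, 157.8, 352.2, 193.6]}
scene rack None
scene blue_cap_driver {'score': 0.72, 'c': array([493.1, 216.7]), 's': array([108.1,  12. ]), 'ang': 1.1, 'mean': array([482.7, 216.7]), 'rect': [220.6, 282.2, 261.8, 310.8]}
scene pen_driver {'score': 0.49, 'c': array([482.4, 262.1]), 's'
[... 1853 characters left out ...]
0249,  0.47701674,  0.02237406,  1.55540417, -0.01150895,
        1.10930088, -0.08311306]), 'qvel': array([-9.28097346e-04, -7.47355205e-04, -5.41954353e-04,  6.77739231e-04,
        1.68145730e-05,  7.28596059e-04, -4.97943171e-04]), 'tau': array([-1.19255437e-04, -5.96324766e+01,  1.60686012e+00, -2.81541395e+01,
        1.25015562e-02,  1.91617968e-03,  1.69421332e-05]), 'tcp_pos': array([6.75012035e-01, 2.68227874e-05, 2.31294403e-01]), 'orientation': array([-2.22143736e+00, -2.22140925e+00, -3.24906569e-05]), 'contact_force': array([-0.09992407, -0.16000248,  0.71729866]), 'moment': array([-0.00935113,  0.0135043 ,  0.03713675]), 'gripper_force': 0.0, 'grip_width': 0.08553440878012752}
```

View pics/a.png

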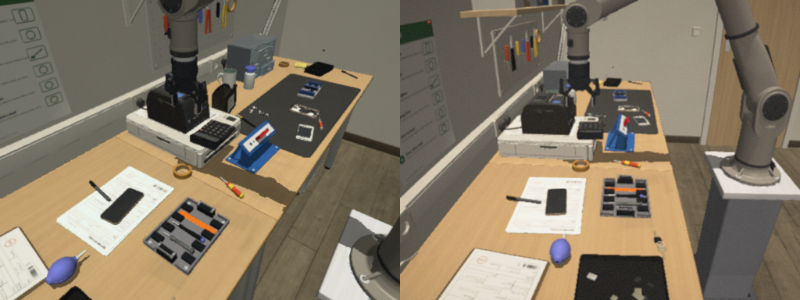

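View pics/w.png

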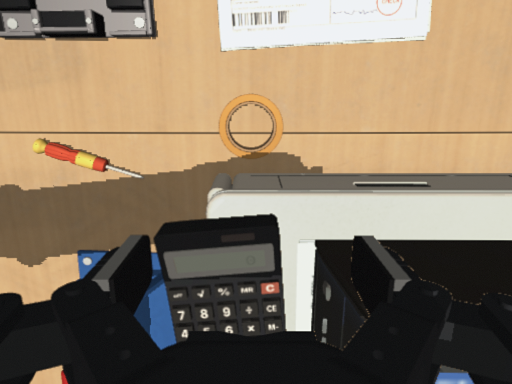

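Call:
play_rows(
  commands=[
    [[0,-0.004,-0.982,0.5,-0.806],[0,-0.004,-0.982,0.5,-0.806],[0,-0.004,-0.982,0.5,-0.806],[0,-0.004,-0.982,0.5,-0.806],[0,-0.004,-0.982,0.5,-0.806],[0,-0.004,-0.982,0.5,-0.806],[0,-0.004,-0.982,0.5,-0.806],[0,-0.004,-0.982,0.5,-0.806],[0,-0.004,-0.982,0.5,-0.806],[0,-0.004,-0.982,0.5,-0.806],[0,-0.004,-0.982,0.5,-0.806],[0,-0.004,-0.982,0.5,-0.806]],
  ],
  grip_force=30,
)

```text
clock: 2.15
tcp_pos: [0.4788, -0.0009, 0.1314]
orientation: [0.481, 3.104, 0.0]
contact_force: [-0.6, 0.4, -0.5]
grip_width: 0.043
gripper_force: 0.0
```

```bash
cat >> h.py <<'E'
def totool(X,yaw):
    """world target (m) and closing-line angle (deg) -> row numbers"""
    o=get_obs(); Rm=R.from_rotvec(o["orientation"]).as_matrix()
    d=Rm.T@(np.array(X)-o["tcp_pos"]); cur=np.degrees(np.arctan2(Rm[1,1],Rm[0,1]))
    print("tcp",np.round(o["tcp_pos"],4),"yaw",round(cur,2),"tilt",np.round(Rm[:,2],4),"row",np.round(d/.2,3),"turn",round(-((yaw-cur+90)%180-90)/90,3))
E
python3 - <<'E'
from h import *
p=grab("wrist"); save(p,"w2")
print(maskrect(p,"driver",.0085),get_obs()["tcp_pos"],get_obs()["grip_width"])
c=maskrect(p,"driver",.0085)
a=np.radians(c["ang"]); 
X=c["c"]/1000-.015*np.array([np.cos(a),np.sin(a)])
totool([*X,0.12],c["ang"]+90)
E
```

```text
None [ 0.4787099  -0.00084     0.13137342] 0.042330169432172375Traceback (most recent call last):
  File "<stdin>", line 5, in <module>
TypeError: 'NoneType' object is not subscriptable
```

View pics/w2.png

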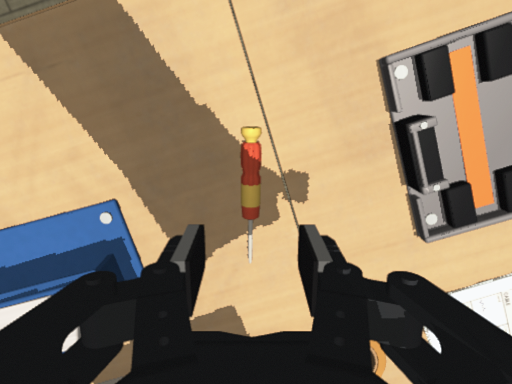

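```bash
python3 - <<'E'
from h import *
p=grab("wrist")
e=onplane(p,[[251,127],[250.5,263]],.0085)[:,:2]; e[1]=onplane(p,[[250.5,263]],.0085)[0,:2]
d=e[0]-e[1]; L=np.linalg.norm(d); d/=L; print(e,L,np.degrees(np.arctan2(-d[1],-d[0])))
X=e.mean(0)+.015*d
totool([*X,0.12],np.degrees(np.arctan2(d[1],d[0]))+90)
s=onplane(p,[[451,48],[471,46],[494,206],[478,210]],.005); print(s,s.mean(0))
print(maskrect(p,"vacant",.005))
E
```

```text
[[ 0.43924747  0.01210363]
 [ 0.55255986 -0.02430967]] 0.11901943583963473 -17.81497588472929
tcp [ 0.4787 -0.0008  0.1313] yaw 72.42 tilt [ 1.e-04 -0.e+00 -1.e+00] row [-0.015  0.001  0.057] turn 0.003
[[0.4294947  0.17176351 0.005     ]
 [0.4326894  0.18589447 0.005     ]
 [0.56501149 0.18728933 0.005     ]
 [0.56464102 0.17419862 0.005     ]] [0.49795915 0.17978648 0.005     ]
{'score': 0.75, 'c': array([497.2, 176.9]), 's': array([130.6,  18.5]), 'ang': 1.0, 'mean': array([493. , 177.6]), 'rect': [449.1, 46.3, 490.6, 210.3]}
```

Call:
play_rows(
  commands=[
    [[0,-0.015,0.001,0.2,0.003],[0,-0.015,0.001,0.4,0.003],[0,-0.015,0.001,0.55,0.003],[0,-0.015,0.001,0.636,0.003],[0,-0.015,0.001,0.636,0.003],[1,-0.015,0.001,0.636,0.003],[1,-0.015,0.001,0.636,0.003],[1,-0.015,0.001,0.636,0.003],[1,-0.015,0.001,0.636,0.003],[1,-0.015,0.001,0.636,0.003],[1,-0.015,0.001,0.636,0.003],[1,-0.015,0.001,0.636,0.003]],
  ],
)

```text
clock: 3.4
tcp_pos: [0.4826, -0.0015, 0.0053]
orientation: [0.484, 3.102, 0.001]
contact_force: [-0.7, 0.4, 8.2]
grip_width: 0.0164
gripper_force: 33.6
```

Call:
play_rows(
  commands=[
    [[1,0,0,-0.15,0],[1,0,0,-0.35,0],[1,0,0,-0.5,0],[1,0.2,0.87,-0.5,-0.207],[1,0.2,0.87,-0.5,-0.207],[1,0.2,0.87,-0.5,-0.207],[1,0.2,0.87,-0.5,-0.207],[1,0.2,0.87,-0.5,-0.207],[1,0.2,0.87,-0.5,-0.207],[1,0.2,0.87,-0.5,-0.207],[1,0.2,0.87,-0.5,-0.207]],
  ],
)

```text
clock: 4.32
tcp_pos: [0.4963, 0.1746, 0.104]
orientation: [0.022, -3.141, 0.002]
contact_force: [0.4, -0.9, 0.4]
grip_width: 0.0163
gripper_force: 32.6
```

```bash
python3 - <<'E'
from h import *
p=grab("wrist"); save(p,"w3"); o=get_obs(); print(o["grip_width"])
for t,z in(("vacant",.005),("driver",.11),("tray",.017),("blue_cap_driver",.011),("pen_driver",.011)): print(t,maskrect(p,t,z))
totool([.497,.177,.03],91)
E
```

```text
0.01652557487492567
vacant {'score': 0.97, 'c': array([458.7, 176.8]), 's': array([52.6, 17.5]), 'ang': 0.8, 'mean': array([448.8, 176.6]), 'rect': [242.7, 99.4, 266.7, 171.5]}
driver {'score': 0.66, 'c': array([496. , 175.1]), 's': array([92.9, 16.6]), 'ang': 1.2, 'mean': array([487.8, 175.2]), 'rect': [230.5, 145.2, 272.5, 334.6]}
tray {'score': 0.79, 'c': array([495.6, 224.5]), 's': array([212.3, 155. ]), 'ang': -89.0, 'mean': array([479.3, 232.1]), 'rect': [168.9, 77.0, 474.3, 287.4]}
blue_cap_driver {'score': 0.65, 'c': array([495.7, 221.6]), 's': array([112.,  12.]), 'ang': 1.3, 'mean': array([482.7, 221.2]), 'rect': [306.2, 108.4, 322.8, 259.2]}
pen_driver {'score': 0.87, 'c': array([494.6, 266.5]), 's': array([105.7,  14.1]), 'ang': 2.1, 'mean': array([484.2, 265.2]), 'rect': [367.4, 116.7, 391.9, 253.4]}
tcp [0.4966 0.1754 0.1041] yaw 90.81 tilt [ 1.e-04 -3.e-04 -1.e+00] row [-0.002  0.008  0.371] turn -0.002
```

View pics/w3.png

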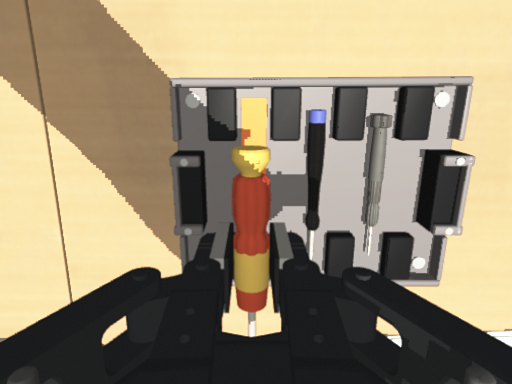

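Call:
play_rows(
  commands=[
    [[1,0.07,0.01,0,-0.002],[1,0.07,0.01,0.15,-0.002],[1,0.07,0.01,0.28,-0.002],[1,0.07,0.01,0.36,-0.002],[1,0.07,0.01,0.41,-0.002],[1,0.07,0.01,0.445,-0.002],[1,0.07,0.01,0.468,-0.002],[1,0.07,0.01,0.468,-0.002],[1,0.07,0.01,0.468,-0.002]],
  ],
)

```text
clock: 5.37
tcp_pos: [0.4831, 0.1785, 0.0111]
orientation: [-0.029, 3.14, 0.001]
contact_force: [0.3, -0.0, -0.3]
grip_width: 0.0161
gripper_force: 32.9
```

Call:
play_rows(
  commands=[
    [[1,0,0,0.003,0],[0.37,0,0,0.003,0],[0.37,0,0,0.003,0],[0.37,0,0,0.003,0],[0.37,0,0,0.003,0],[0.37,0,0,-0.15,0],[0.37,0,0,-0.35,0],[0.37,0,0,-0.5,0],[0.37,0,0,-0.6,0],[0.37,0,0,-0.6,0]],
  ],
)

```text
clock: 6.2
tcp_pos: [0.4851, 0.1795, 0.135]
orientation: [-0.029, 3.134, 0.005]
contact_force: [0.4, 0.7, -0.1]
grip_width: 0.0267
gripper_force: 0.0
```

```bash
python3 - <<'E'
from h import *
p=grab("wrist"); save(p,"w4"); o=get_obs(); print(o["grip_width"])
for t,z in(("vacant",.005),("driver",.0135),("tray",.017),("blue_cap_driver",.011),("pen_driver",.011)): print(t,maskrect(p,t,z))
totool([.495,-.2,.22],91)
E
```

```text
0.027033893591785672
vacant {'score': 0.57, 'c': array([496.6, 177.5]), 's': array([130.9,  18.6]), 'ang': 1.4, 'mean': array([506.9, 175.3]), 'rect': [234.8, 110.9, 257.7, 259.1]}
driver None
tray {'score': 0.7, 'c': array([495.6, 223.8]), 's': array([210.7, 155.1]), 'ang': -89.0, 'mean': array([483.3, 228.2]), 'rect': [174.5, 92.7, 436.8, 277.5]}
blue_cap_driver {'score': 0.84, 'c': array([483.9, 221.4]), 's': array([89.2, 12.1]), 'ang': 1.0, 'mean': array([477.7, 221.1]), 'rect': [293.4, 119.4, 306.3, 229.1]}
pen_driver {'score': 0.75, 'c': array([493.5, 266.9]), 's': array([103.9,  13.6]), 'ang': 3.0, 'mean': array([481.4, 265.2]), 'rect': [346.4, 127.9, 367.8, 244.4]}
tcp [0.4815 0.1778 0.1292] yaw 91.09 tilt [-2.5e-03 -9.0e-04 -1.0e+00] row [-0.031 -1.89  -0.453] turn 0.001
```

View pics/w4.png

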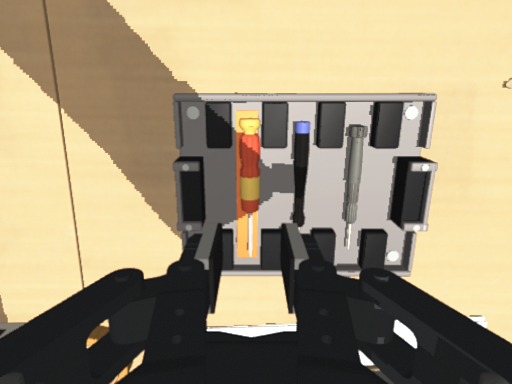

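```bash
python3 - <<'E'
from h import *
p=grab("wrist"); img=cv2.resize(p["pixels"][70:300,160:450,::-1],None,fx=2.6,fy=2.6,interpolation=cv2.INTER_CUBIC)
a=np.radians(1.1); Rz=np.array([[np.cos(a),-np.sin(a),0],[np.sin(a),np.cos(a),0],[0,0,1]])
def ln(pts,col):
    P=np.array(pts)/1000.@Rz.T+[.4958,.2215,0]
    q=(proj(p,P)-[160,70])*2.6
    cv2.polylines(img,[np.round(q).astype(int)],False,col,1)
for s in(-1,1):
    ln([[x,s*y,26] for x,y in((-21,80),(21,80),(21,100),(-21,100),(-21,80))],(0,255,0))
    ln([[x,s*y,32] for x,y in((-21,80),(21,80),(21,95),(-21,95),(-21,80))],(255,255,0))
ln([[x,y,17] for x,y in((-78,-100),(78,-100),(78,100),(-78,100),(-78,-100))],(0,0,255))
ln([[x,y-44,5] for x,y in((-65,-9),(65,-9),(65,9),(-65,9),(-65,-9))],(255,0,0))
cv2.imwrite("pics/w5.png",img); print(img.shape)
for m in viewer.trace(p,"bridge")[:1]: print(m["rect"],m["score"])
E
```

```text
(598, 754, 3)
```

View pics/w5.png

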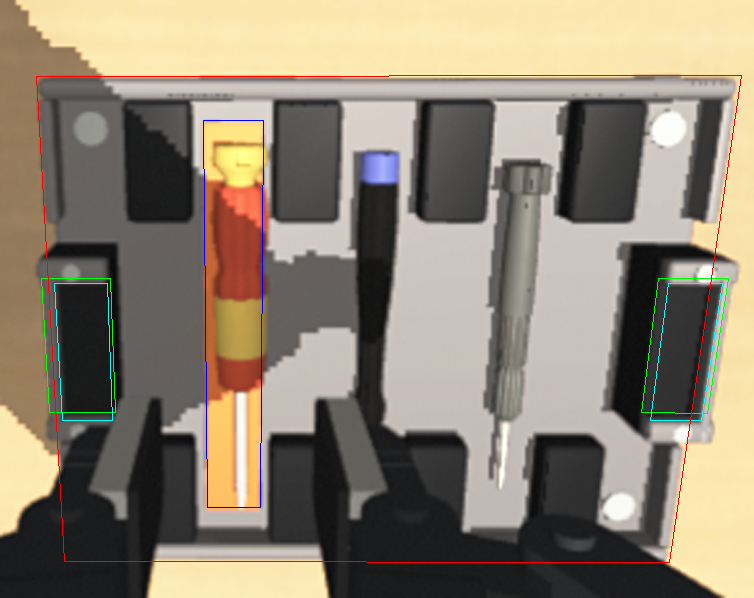

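Call:
play_rows(
  commands=[
    [[0.37,0,0,-0.3,0],[0,0,-0.1,-0.6,0],[-1,0,-0.3,-0.75,0],[-1,0,-0.5,-0.75,0],[-1,0,-0.7,-0.75,0],[-1,0,-0.9,-0.75,0],[-1,0,-1,-0.75,0]],
  ],
)

```text
clock: 7.18
tcp_pos: [0.4861, -0.019, 0.281]
orientation: [-0.031, 3.14, -0.0]
contact_force: [1.3, -0.3, -0.4]
grip_width: 0.0854
gripper_force: 0.0
```

Call:
play_rows(
  commands=[
    [[-1,-0.05,-0.2,0,0],[-1,-0.05,-0.4,0,0],[-1,-0.05,-0.6,0,0],[-1,-0.05,-0.8,0,0],[-1,-0.05,-0.9,0,0],[-1,-0.05,-0.9,0,0],[-1,-0.05,-0.9,0,0]],
  ],
)

```text
clock: 7.77
tcp_pos: [0.499, -0.1982, 0.2794]
orientation: [0.025, -3.14, -0.001]
contact_force: [0.3, 0.9, 0.3]
grip_width: 0.0853
gripper_force: 0.0
```

```bash
python3 - <<'E'
from h import *
p=grab("wrist"); save(p,"b1"); o=get_obs(); print(o["grip_width"])
for t,z in(("bridge",.092),("bridge_grip",.101),("rack",.05)): print(t,maskrect(p,t,z))
totool([.495,-.2,.22],91)
E
```

```text
0.0855224561002832
bridge {'score': 0.57, 'c': array([ 509.3, -220.7]), 's': array([187.1,  36.6]), 'ang': 88.1, 'mean': array([ 509.6, -220.9]), 'rect': [134.6, 153.4, 318.1, 193.4]}
bridge_grip {'score': 0.8, 'c': array([ 507.5, -219.5]), 's': array([182.9,  36. ]), 'ang': 87.8, 'mean': array([ 507.4, -220. ]), 'rect': [139.8, 153.9, 318.9, 194.0]}
rack {'score': 0.74, 'c': array([ 512.7, -223.5]), 's': array([234.6, 117.7]), 'ang': 87.8, 'mean': array([ 508.4, -220.5]), 'rect': [126.5, 112.4, 328.1, 218.3]}
tcp [ 0.4997 -0.1954  0.2801] yaw 91.24 tilt [-3.e-04  6.e-04 -1.e+00] row [ 0.024 -0.023  0.3  ] turn 0.003
```

View pics/b1.png

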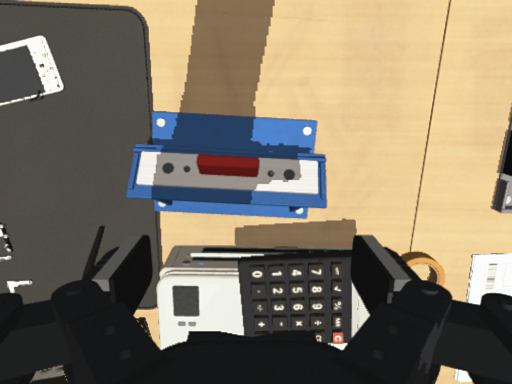

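```bash
cat > fit.py <<'E'
from h import *
from scipy.optimize import minimize
p=grab("wrist")
m=np.array(viewer.trace(p,"bridge")[0]["pixels"]).astype(np.uint8)
def box(a,b,c,z0,z1): return np.array([[x,y,z] for x in(-a,a) for y in(-b,b) for z in(z0,z1)])/1000.
B=[box(18,92,0,0,6),box(6,30,0,6,34)]
t=np.radians(-35); Ry=R.from_euler("y",t).as_matrix()
def pose(v):
    Rm=R.from_euler("z",v[2],degrees=True).as_matrix()@Ry; return Rm,np.array([v[0]/1000,v[1]/1000,.085])
def render(v,S=4):
    Rm,c=pose(v); im=np.zeros((384*S,512*S),np.uint8)
    for b in B:
        q=proj(p,b@Rm.T+c); cv2.fillConvexPoly(im,cv2.convexHull(((q+.5)*S).astype(np.float32)).astype(int),1)
    return im
M=cv2.resize(m,None,fx=4,fy=4,interpolation=cv2.INTER_NEAREST)
def cost(v): i=render(v); return 1-(i&M).sum()/(i|M).sum()
r0=minimize(cost,[510,-221,-2],method="Nelder-Mead",options=dict(initial_simplex=[[510,-221,-2],[516,-221,-2],[510,-215,-2],[510,-221,1]],xatol=.05,fatol=1e-4))
print(r0.x,r0.fun)
Rm,c=pose(r0.x); g=c+Rm@[0,0,.02]; print("grip",g)
P=g+Rm@[0,0,.006]; print("pad point",P)
totool([P[0],P[1],.2],90+r0.x[2])
img=p["pixels"][:,:,::-1].copy(); e=cv2.Canny(render(r0.x,1)*255,50,100); img[e>0]=(0,255,0)
cv2.imwrite("pics/b2.png",cv2.resize(img[100:240,100:350],None,fx=3,fy=3,interpolation=cv2.INTER_NEAREST))
E
python3 fit.py
```

```text
[ 512.19336356 -220.68846016   -2.17636597] 0.07299645705916114
grip [ 0.50073011 -0.22025282  0.10138304]
pad point [ 0.49729113 -0.22012213  0.10629795]
tcp [ 0.4997 -0.1958  0.2803] yaw 91.21 tilt [ 1.e-04  3.e-04 -1.e+00] row [ 0.015 -0.122  0.401] turn 0.038
```

View pics/b2.png

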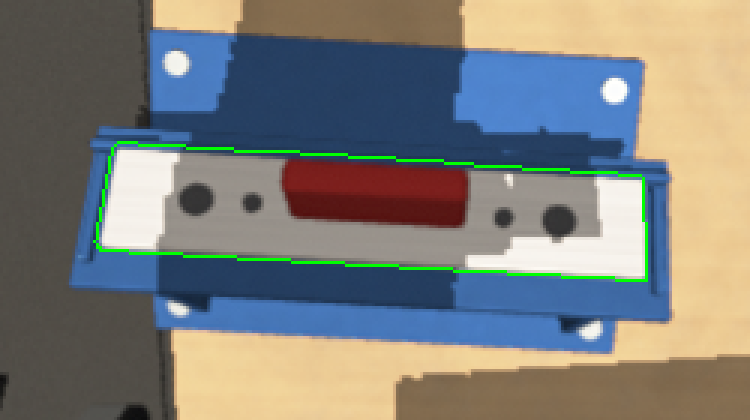

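Call:
play_rows(
  commands=[
    [[-1,0.015,-0.122,0.1,0.038],[-1,0.015,-0.122,0.3,0.038],[-1,0.015,-0.122,0.5,0.038],[-1,0.015,-0.122,0.65,0.038],[-1,0.015,-0.122,0.75,0.038],[-1,0.015,-0.122,0.83,0.038],[-1,0.015,-0.122,0.89,0.038],[-1,0.015,-0.122,0.93,0.038],[-1,0.015,-0.122,0.96,0.038],[-1,0.015,-0.122,0.96,0.038]],
  ],
  grip_force=25,
)

```text
clock: 8.9
tcp_pos: [0.4968, -0.2213, 0.0877]
orientation: [-0.064, -3.14, -0.0]
contact_force: [-0.1, -0.7, 0.8]
grip_width: 0.0855
gripper_force: 0.0
```

```bash
python3 - <<'E'
from h import *
p=grab("wrist"); cv2.imwrite("pics/b3.png",p["pixels"][:,:,::-1]); print(get_obs()["contact_force"])
totool([.4973,-.2201,.088],87.82)
E
```

```text
[-0.0812205   0.55532538  0.59607022]
tcp [ 0.4972 -0.2215  0.0884] yaw 87.67 tilt [ 2.e-04 -0.e+00 -1.e+00] row [-0.     0.007  0.002] turn -0.002
```

View pics/b3.png

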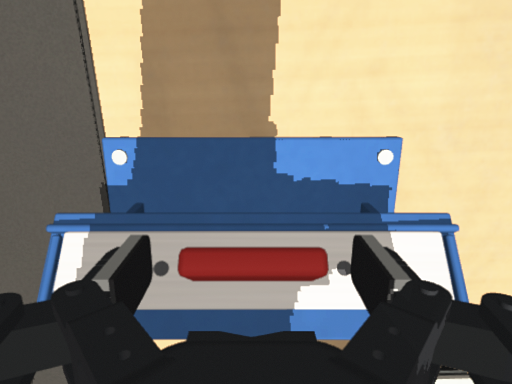

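Call:
play_rows(
  commands=[
    [[-0.3,0,0.004,0,0],[-0.1,0,0.004,0,0],[1,0,0.004,0,0],[1,0,0.004,0,0],[1,0,0.004,0,0],[1,0,0.004,0,0],[1,0,0.004,0,0],[1,0,0.004,0,0]],
  ],
  grip_force=30,
)

```text
clock: 9.62
tcp_pos: [0.4976, -0.2208, 0.0893]
orientation: [0.064, 3.139, -0.001]
contact_force: [-0.6, 1.2, 5.9]
grip_width: 0.0589
gripper_force: 32.7
```

Call:
play_rows(
  commands=[
    [[1,0.02,0.004,-0.03,0],[1,0.05,0.004,-0.07,0],[1,0.086,0.004,-0.123,0],[1,0.12,0.004,-0.18,0],[1,0.12,0.004,-0.25,0],[1,0.12,0.004,-0.33,0],[1,0.12,0.004,-0.42,0],[1,0.12,0.004,-0.5,0],[1,0.12,0.004,-0.55,0],[1,0.12,0.004,-0.55,0],[1,0.12,0.004,-0.55,0]],
  ],
)

```text
clock: 10.53
tcp_pos: [0.4727, -0.2191, 0.1987]
orientation: [0.065, 3.14, -0.001]
contact_force: [-0.1, -0.2, -1.7]
grip_width: 0.0591
gripper_force: 32.8
```

```bash
python3 - <<'E'
from h import *
o=get_obs(); print(o["contact_force"],o["grip_width"],o["gripper_force"])
p=grab("side"); q=proj(p,o["tcp_pos"])[0].astype(int); print(q)
w=grab("wrist")
c=p["pixels"][max(q[1]-70,0):q[1]+70,max(q[0]-80,0):q[0]+80,::-1]
c=cv2.resize(c,(400,350),interpolation=cv2.INTER_CUBIC)
cv2.imwrite("pics/b4.png",np.hstack([c,cv2.resize(w["pixels"][150:384,100:400,::-1],(400,350))]))
totool([.4958,.2215,.2],91.1)
E
```

```text
[-0.13160601 -0.24851176 -1.72690844] 0.059121791410444643 32.7658885717392
[298 129]
tcp [ 0.4721 -0.2188  0.1974] yaw 87.65 tilt [-1.6e-03  5.0e-04 -1.0e+00] row [-0.028  2.205 -0.012] turn -0.038
```

View pics/b4.png

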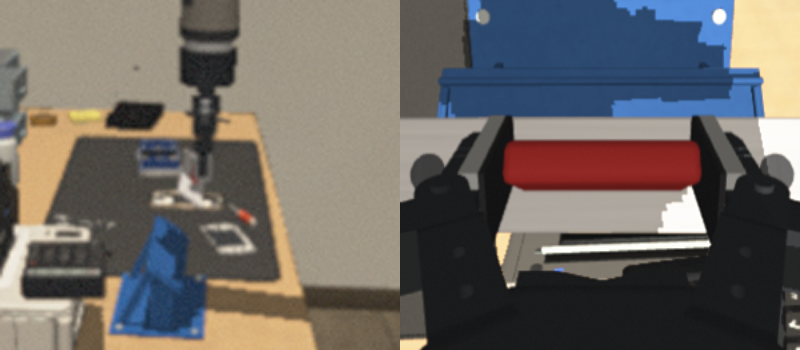

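Call:
play_rows(
  commands=[
    [[1,0,0.08,0,0],[1,0,0.2,0,-0.01],[1,0,0.35,0,-0.02],[1,0,0.5,0,-0.038],[1,0,0.65,0,-0.038],[1,0,0.8,0,-0.038],[1,0,0.95,0,-0.038]],
  ],
)

```text
clock: 11.22
tcp_pos: [0.4798, -0.0278, 0.1972]
orientation: [0.029, -3.139, -0.0]
contact_force: [0.5, -0.0, -1.1]
grip_width: 0.0595
gripper_force: 32.7
```

Call:
play_rows(
  commands=[
    [[1,0,0.15,0,0],[1,0,0.3,0,0],[1,0,0.45,0,0],[1,0,0.6,0,0],[1,0,0.75,0,0],[1,0,0.9,0,0],[1,0,1.0,0,0],[1,0,1.0,0,0]],
  ],
)

```text
clock: 11.88
tcp_pos: [0.4756, 0.1761, 0.1974]
orientation: [0.041, -3.14, -0.004]
contact_force: [-0.3, 0.3, -0.3]
grip_width: 0.0593
gripper_force: 32.7
```

```bash
cat > tilt.py <<'E'
from h import *
from scipy.optimize import least_squares
o=get_obs(); p=grab("wrist")
Rm=R.from_rotvec(o["orientation"]).as_matrix(); yaw=np.arctan2(Rm[1,1],Rm[0,1])-np.pi/2
a=p["pixels"][:,245:265].astype(float).mean(1); red=(a[:,0]>1.8*a[:,1])&(a[:,0]>60)
rr=np.nonzero(red)[0]; print("red rows",rr.min(),rr.max())
g=np.abs(np.diff(a.sum(1))); print("edges",[(i+1,int(g[i])) for i in range(120,375) if g[i]>25])
def pts(v):
    M=R.from_euler("z",yaw).as_matrix()@R.from_euler("y",-v[2],degrees=True).as_matrix()
    c=np.array([o["tcp_pos"][0]+v[0]/1000,o["tcp_pos"][1],o["tcp_pos"][2]+v[1]/1000])  # grip point
    return lambda L: proj(p,np.array(L)/1000.@M.T+c)[:,1]
E
cat tilt.py - > t1.py <<'E'
totool([.4958,.2215,.2],91.1)
E
python3 t1.py
```

```text
red rows 138 276
edges [(124, 128), (125, 27), (126, 116), (127, 35), (131, 34), (136, 47), (137, 74), (138, 26), (148, 36), (152, 38), (153, 29), (154, 31), (172, 36), (173, 45), (190, 25), (191, 34), (192, 27), (196, 46), (198, 43), (199, 26), (201, 49), (202, 27), (215, 32), (216, 29), (228, 57), (229, 28), (230, 51), (243, 135), (244, 141), (245, 30), (277, 142), (278, 108), (279, 34), (304, 26), (305, 224), (306, 82), (335, 167), (336, 267), (337, 214), (338, 47)]
tcp [0.4759 0.1732 0.1972] yaw 91.35 tilt [-2.1e-03  5.0e-04 -1.0e+00] row [-0.105  0.239 -0.014] turn 0.003
```

```bash
cat tilt.py - > t2.py <<'E'
for far in(0,6):
    f=lambda v: pts(v)([[-18,0,6-20],[-6,0,34-20],[6,0,6-20],[18,0,far-20]])-[228.8,243.5,277.7,305]
    s=least_squares(f,[0,15,35]); print(far,s.x,s.fun)
E
python3 t2.py | grep -v edges
```

```text
red rows 138 276
0 [ 5.63027276  8.08514652 34.66223327] [-0.08838961 -0.06995344  0.42726781 -0.26416456]
6 [ 5.6777235   7.99314876 34.58581233] [-0.11881593 -0.01924056  0.37337312 -0.23162368]
```

```bash
python3 - <<'E'
from h import *
totool([.479,.2215,.06],91.1); totool([.479,.2215,.06],91.1); print(get_obs()["contact_force"])
E
```

```text
tcp [0.4762 0.1712 0.1972] yaw 91.2 tilt [-2.2e-03 -7.0e-04 -1.0e+00] row [-0.021  0.252  0.686] turn 0.001
tcp [0.4762 0.1712 0.1972] yaw 91.2 tilt [-2.2e-03 -7.0e-04 -1.0e+00] row [-0.021  0.252  0.686] turn 0.001
[ 0.31267699 -0.26666386 -1.1132449 ]
```

Call:
play_rows(
  commands=[
    [[1,-0.021,0.1,0.05,0.001],[1,-0.021,0.2,0.15,0.001],[1,-0.021,0.245,0.28,0.001],[1,-0.021,0.252,0.4,0.001],[1,-0.021,0.252,0.5,0.001],[1,-0.021,0.252,0.58,0.001],[1,-0.021,0.252,0.64,0.001],[1,-0.021,0.252,0.686,0.001],[1,-0.021,0.252,0.686,0.001],[1,-0.021,0.252,0.686,0.001],[1,-0.021,0.252,0.686,0.001]],
  ],
)

```text
clock: 12.9
tcp_pos: [0.481, 0.2213, 0.0619]
orientation: [-0.026, 3.14, 0.001]
contact_force: [-0.4, 0.0, -1.4]
grip_width: 0.0591
gripper_force: 32.7
```

```bash
cat tilt.py - > t3.py <<'E'
for n in("wrist","scene","side"):
    p=grab(n); b=maskrect(p,"bridge",.045); g=maskrect(p,"bridge_grip",.06); print(n,b,g)
print(o["contact_force"],o["grip_width"])
for k in range(3): totool([.479,.2215,.043],91.1)
E
python3 t3.py
```

```text
red rows 244 276
edges [(138, 137), (139, 100), (140, 58), (141, 87), (142, 34), (154, 32), (155, 126), (156, 113), (164, 33), (227, 37), (228, 167), (229, 82), (230, 61), (243, 153), (244, 161), (245, 36), (276, 27), (277, 165), (278, 123), (279, 40), (305, 27), (306, 52), (322, 45), (323, 236), (324, 83), (332, 31), (333, 108), (334, 90), (335, 53), (336, 172), (337, 128)]
wrist {'score': 0.71, 'c': array([503.5, 222.9]), 's': array([207.3,  46. ]), 'ang': -88.8, 'mean': array([499.5, 222.6]), 'rect': [54.2, 229.0, 447.7, 305.7]} {'score': 0.68, 'c': array([495.1, 222.3]), 's': array([187.8,  41.4]), 'ang': -89.1, 'mean': array([491.6, 222.3]), 'rect': [59.2, 228.8, 443.4, 304.7]}
scene {'score': 0.74, 'c': array([478.6, 232.6]), 's': array([208.2, 156.9]), 'ang': -89.3, 'mean': array([461. , 260.3]), 'rect': [183.8, 260.9, 297.5, 352.3]} {'score': 0.59, 'c': array([492.8, 221. ]), 's': array([187.2,  40. ]), 'ang': -89.3, 'mean': array([489.3, 243.5]), 'rect': [204.6, 251.3, 272.7, 320.6]}
side {'score': 0.74, 'c': array([495.5, 196.4]), 's': array([216.5,  31.8]), 'ang': -87.4, 'mean': array([496.3, 209.1]), 'rect': [284.6, 216.0, 296.7, 263.5]} {'score': 0.67, 'c': array([497.8, 217.6]), 's': array([207. ,  28.6]), 'ang': -86.8, 'mean': array([497.6, 231.9]), 'rect': [280.2, 212.1, 297.4, 262.4]}
[-0.42182311  0.03009721 -1.42528516] 0.05909110940415198
tcp [0.4803 0.2213 0.0612] yaw 90.99 tilt [ 2.e-04  1.e-04 -1.e+00] row [0.007 0.001 0.091] turn -0.001
tcp [0.4803 0.2213 0.0612] yaw 90.99 tilt [ 2.e-04  1.e-04 -1.e+00] row [0.007 0.001 0.091] turn -0.001
tcp [0.4803 0.2213 0.0612] yaw 90.99 tilt [ 2.e-04  1.e-04 -1.e+00] row [0.007 0.001 0.091] turn -0.001
```

Call:
play_rows(
  commands=[
    [[1,0.007,-0.003,0.03,0],[1,0.007,-0.003,0.06,0],[1,0.007,-0.003,0.08,0],[1,0.007,-0.003,0.09,0],[1,0.007,-0.003,0.09,0]],
  ],
  grip_force=20,
)

```text
clock: 13.82
tcp_pos: [0.4786, 0.2204, 0.0423]
orientation: [0.027, -3.14, 0.001]
contact_force: [0.6, -0.6, -0.7]
grip_width: 0.0593
gripper_force: 32.8
```

Call:
play_rows(
  commands=[
    [[1,0,0,0.01,0],[1,0,0,0.02,0],[1,0,0,0.02,0]],
  ],
)

```text
clock: 14.07
tcp_pos: [0.4794, 0.2208, 0.0405]
orientation: [-0.027, 3.141, -0.001]
contact_force: [-3.9, -2.6, 15.1]
grip_width: 0.0589
gripper_force: 34.6
```

Call:
play_rows(
  commands=[
    [[1,0,0,0.01,0],[1,0,0,0.015,0],[1,0,0,0.015,0]],
  ],
)

```text
clock: 14.32
tcp_pos: [0.481, 0.2209, 0.0392]
orientation: [-0.026, 3.137, -0.0]
contact_force: [-4.2, -4.9, 28.8]
grip_width: 0.059
gripper_force: 37.3
```

Call:
play_rows(
  commands=[
    [[1,-0.01,0,0,0],[1,-0.02,0,0,0],[1,-0.03,0,0,0],[1,-0.04,0,0,0],[1,-0.04,0,0,0]],
  ],
)

```text
clock: 14.73
tcp_pos: [0.4866, 0.2209, 0.0374]
orientation: [0.027, -3.141, 0.001]
contact_force: [-6.4, -2.9, 15.9]
grip_width: 0.0591
gripper_force: 37.8
```

```bash
python3 t2.py; cat > o.py <<'E'
from h import *
o=get_obs(); print(o["contact_force"],o["moment"],o["grip_width"],o["gripper_force"])
totool([.4958,.2215,.04],91.1)
E
python3 o.py
```

```text
red rows 245 274
edges [(133, 89), (134, 133), (136, 83), (137, 76), (152, 37), (153, 148), (154, 129), (170, 35), (171, 26), (217, 50), (218, 191), (219, 88), (220, 54), (221, 30), (243, 119), (244, 177), (245, 84), (275, 104), (276, 165), (277, 66), (296, 40), (297, 47), (335, 102), (336, 207), (337, 133)]
0 [ 5.61087767  8.09693524 34.76386512] [-0.08839113 -0.06995357  0.4272677  -0.2641629 ]
6 [ 5.65849124  8.00501169 34.68744518] [-0.11881517 -0.01924058  0.37337129 -0.23162254]
[-5.55118043 -2.76736603 15.38135039] [-0.48328284  1.33663235  0.11466578] 0.05920400145098909 37.80706465244293
tcp [0.4865 0.2209 0.0374] yaw 91.0 tilt [-2.e-04 -6.e-04 -1.e+00] row [-0.046  0.002 -0.013] turn -0.001
```

```bash
cat > fitp.py <<'E'
exec(open("tilt.py").read()); import sys
q=[float(a) for a in sys.argv[1:5]]
for far in(0,6):
    f=lambda v: pts(v)([[-18,0,6-20],[-6,0,34-20],[6,0,6-20],[18,0,far-20]])-q
    s=least_squares(f,[0,15,30]); G=o["tcp_pos"]+[s.x[0]/1000,0,s.x[1]/1000]; print(far,s.x,s.fun,"grip-seat mm",(G-[.4958,.2215,.026])*1000)
E
python3 fitp.py 218.7 244.3 276 296.6 | grep -v edges
```

```text
red rows 245 274
0 [-0.58360635 17.75496764 26.39473149] [ 0.68868837  0.52497605 -3.33653715  2.0841131 ] grip-seat mm [-9.8420515  -0.59095441 29.17169145]
6 [ 1.09176165 14.10455668 26.5876959 ] [ 1.27763596  0.21223304 -4.10293936  2.56662897] grip-seat mm [-8.16668349 -0.59095441 25.52128049]
```

Call:
play_rows(
  commands=[
    [[1,-0.01,0,0.004,0],[1,-0.02,0,0.008,0],[1,-0.03,0,0.014,0],[1,-0.035,0,0.02,0],[1,-0.035,0,0.02,0]],
  ],
)

```text
clock: 15.25
tcp_pos: [0.4944, 0.2211, 0.0335]
orientation: [-0.027, 3.14, -0.0]
contact_force: [-3.3, -3.3, 15.0]
grip_width: 0.059
gripper_force: 40.2
```

```bash
python3 o.py;  python3 tilt.py
```

```text
[-3.2606483  -3.2945527  14.98036882] [-0.45551967  0.9803822   0.08812129] 0.05895621202820588 40.20624339580536
tcp [0.4944 0.2211 0.0335] yaw 90.99 tilt [ 1.2e-03 -2.0e-04 -1.0e+00] row [-0.007  0.002 -0.032] turn -0.001
red rows 236 276
edges [(121, 72), (122, 35), (137, 31), (138, 156), (139, 133), (140, 25), (172, 29), (206, 100), (207, 106), (208, 99), (209, 45), (210, 35), (234, 67), (235, 177), (236, 140), (276, 61), (277, 186), (278, 82), (283, 30), (290, 47), (291, 25), (335, 256), (336, 157), (337, 32)]
```

```bash
sed -i 's/\[\[-18,0,6-20\],\[-6,0,34-20\],\[6,0,6-20\],\[18,0,far-20\]\]/[[-18,0,far-20],[-6,0,-14],[6,0,14],[18,0,-14]]/' fitp.py; python3 fitp.py 207.3 235.5 277 290 | grep -v edges
```

```text
red rows 236 276
0 [-5.20282967 21.17306909 18.19086623] [ 0.31351079 -0.4702709   0.07081627  0.08130685] grip-seat mm [-6.54761392 -0.43688159 28.71678856]
6 [-5.48464795 21.63717637 18.24446159] [ 0.39519738 -0.59616723  0.03022781  0.16319934] grip-seat mm [-6.8294322  -0.43688159 29.18089583]
```

Call:
play_rows(
  commands=[
    [[1,-0.01,0,0.005,0],[1,-0.02,0,0.01,0],[1,-0.03,0,0.015,0],[1,-0.03,0,0.02,0],[1,-0.03,0,0.02,0]],
  ],
)

```text
clock: 15.77
tcp_pos: [0.5004, 0.2211, 0.0295]
orientation: [-0.027, 3.14, -0.0]
contact_force: [-2.9, -1.3, 12.2]
grip_width: 0.0599
gripper_force: 42.3
```

```bash
python3 o.py;  python3 tilt.py
```

```text
[-2.92267425 -1.25354065 12.22254904] [-0.5720706   0.83804668 -0.05170063] 0.05991024905906146 42.257241010665894
tcp [0.5004 0.2211 0.0295] yaw 90.97 tilt [ 1.1e-03 -2.0e-04 -1.0e+00] row [ 0.023  0.002 -0.053] turn -0.001
red rows 230 278
edges [(126, 144), (127, 157), (128, 45), (170, 33), (197, 57), (198, 135), (199, 50), (200, 61), (201, 51), (202, 25), (228, 113), (229, 164), (230, 87), (279, 90), (280, 46), (281, 33), (284, 42), (285, 27), (294, 46), (295, 28), (331, 177), (332, 144), (336, 50), (337, 31)]
```

```bash
python3 fitp.py 198.5 229 279 284.5 | grep -v edges
```

```text
red rows 230 278
0 [-9.3045327  26.92305818 12.35235358] [ 0.31188689 -0.46847421  0.07205804  0.0788343 ] grip-seat mm [-4.65021226 -0.37587213 30.39215291]
6 [-10.33615972  28.65126648  12.46612012] [ 0.70317431 -1.07008567  0.05668396  0.29469293] grip-seat mm [-5.68183928 -0.37587213 32.12036122]
```

Call:
play_rows(
  commands=[
    [[1,0,0,0.008,0],[1,0,0,0.015,0],[1,0,0,0.015,0]],
  ],
)

```text
clock: 16.12
tcp_pos: [0.5016, 0.2212, 0.0283]
orientation: [-0.025, 3.138, -0.001]
contact_force: [-5.8, -5.3, 30.7]
grip_width: 0.0593
gripper_force: 44.9
```

```bash
python3 o.py;  python3 tilt.py
```

```text
[-5.7509208  -5.30716126 30.72038757] [-1.32138111  1.42203487 -0.14416942] 0.05927544467880366 44.854246973991394
tcp [0.5016 0.2212 0.0283] yaw 90.93 tilt [ 3.4e-03 -3.0e-04 -1.0e+00] row [ 0.029  0.002 -0.058] turn -0.002
red rows 229 279
edges [(123, 44), (124, 173), (125, 125), (171, 25), (196, 119), (197, 82), (198, 39), (199, 60), (200, 41), (227, 112), (228, 160), (229, 85), (279, 27), (280, 119), (281, 55), (283, 29), (294, 29), (330, 26), (331, 241), (332, 93), (336, 52), (337, 32)]
```

Call:
play_rows(
  commands=[
    [[1,0,0,-0.012,0],[1,0,0,-0.015,0],[-0.5,0,0,-0.015,0],[-0.5,0,0,-0.015,0],[-0.5,0,0,-0.015,0],[-0.5,0,0,-0.015,0],[-0.5,0,0,-0.015,0]],
  ],
)

```text
clock: 16.75
tcp_pos: [0.4997, 0.221, 0.0278]
orientation: [0.027, -3.141, 0.0]
contact_force: [-0.2, -0.1, -0.5]
grip_width: 0.0638
gripper_force: 0.0
```

```bash
python3 o.py;  python3 tilt.py
```

```text
[-0.1868971  -0.06494911 -0.52151927] [ 0.02605862 -0.00018246  0.01712666] 0.0637723490767015 0.0
tcp [0.4997 0.221  0.0278] yaw 90.99 tilt [-4.e-04 -1.e-04 -1.e+00] row [ 0.02   0.003 -0.061] turn -0.001
red rows 230 281
edges [(128, 145), (129, 159), (130, 46), (172, 28), (197, 37), (198, 159), (199, 52), (200, 36), (201, 61), (202, 31), (229, 151), (230, 162), (231, 49), (282, 127), (283, 65), (284, 32), (298, 40), (335, 283), (336, 133)]
```

Call:
play_rows(
  commands=[
    [[-0.8,0,0,0,0],[-0.8,0,0,0,0],[-0.8,0,0,-0.05,0],[-0.8,0,0,-0.15,0],[-0.8,0,0,-0.35,0],[-0.8,0,0,-0.55,0],[-0.8,0,0,-0.75,0],[-0.8,0,0,-0.85,0],[-0.8,0,0,-0.85,0],[-0.8,0,0,-0.85,0]],
  ],
)

```text
clock: 17.63
tcp_pos: [0.5006, 0.2214, 0.2002]
orientation: [-0.027, 3.138, 0.002]
contact_force: [0.3, 0.6, -1.1]
grip_width: 0.0771
gripper_force: 0.0
```

```bash
cat > chk.py <<'E'
from h import *
from scipy.optimize import minimize
o=get_obs(); p=grab("wrist"); print(o["tcp_pos"])
L=viewer.trace(p,"bridge")[0]; m=np.array(L["pixels"]).astype(np.uint8); print(L["score"],L["rect"],m.sum())
def box(a,b,z0,z1): return np.array([[x,y,z] for x in(-a,a) for y in(-b,b) for z in(z0,z1)])/1000.
B=[box(18,92,0,6),box(6,30,6,34)]; S=4
def render(v):
    Rm=R.from_euler("zy",[v[2],v[3]],degrees=True).as_matrix(); im=np.zeros((384*S,512*S),np.uint8)
    c=np.array([v[0],v[1],26+18*abs(np.sin(np.radians(v[3])))])/1000
    for b in B: cv2.fillConvexPoly(im,cv2.convexHull(((proj(p,b@Rm.T+c)+.5)*S).astype(np.float32)).astype(int),1)
    return im
M=cv2.resize(m,None,fx=S,fy=S,interpolation=cv2.INTER_NEAREST)
cost=lambda v:1-(render(v)&M).sum()/(render(v)|M).sum()
x0=np.array([496,221.5,1.1,0.]); s=minimize(cost,x0,method="Nelder-Mead",options=dict(initial_simplex=np.vstack([x0,x0+np.diag([4,4,2,-8.])]),xatol=.05,fatol=1e-4))
print(s.x,s.fun,"ref",cost(x0))
# edges along three columns vs level model
for dy in(-70,0,70):
    q=proj(p,(np.array([[-18,dy,32],[-6,dy,32],[-6,dy,60],[6,dy,60],[18,dy,32]])+[495.8,221.5,0])/1000); u=int(q[0,0])
    a=p["pixels"][:,u-4:u+5].astype(float).mean(1).sum(1); g=np.abs(np.diff(a))
    print(dy,np.round(q[:,1],1),[(i+1,int(g[i])) for i in range(100,330) if g[i]>40 and g[i]==g[i-2:i+3].max()])
E
python3 chk.py
```

```text
[0.50058492 0.22135391 0.20015558]
0.78 [150.3, 142.6, 349.8, 177.1] 7238
[ 4.95569468e+02  2.21443330e+02  9.82075662e-01 -1.61667155e-01] 0.033567636157211034 ref 0.036583231227026114
-70 [140.2 153.  158.8 172.3 177.6] [(121, 88), (142, 106), (179, 124), (205, 45), (222, 114), (227, 107), (230, 89), (278, 175), (289, 286), (294, 96), (297, 111), (303, 97), (306, 146), (315, 113), (319, 100), (323, 96), (326, 54), (329, 67)]
0 [141.6 154.3 160.2 173.7 178.8] [(108, 179), (142, 296), (146, 46), (156, 125), (173, 127), (179, 150), (188, 122), (191, 66), (222, 146), (225, 119), (230, 103), (273, 45), (276, 203), (320, 313), (324, 87)]
70 [142.8 155.5 161.5 175.  180. ] [(121, 189), (128, 67), (134, 46), (138, 141), (142, 346), (179, 213), (183, 93), (222, 119), (225, 120), (230, 105), (271, 147), (309, 276), (314, 133)]
```

```bash
python3 -c "
from h import *
p=grab('wrist'); print(maskrect(p,'driver',.0135))
print(r.hand_in())"
```

```text
{'score': 0.78, 'c': array([496.8, 180.2]), 's': array([117.3,  17.7]), 'ang': 0.8, 'mean': array([470.8, 179.4]), 'rect': [199.6, 98.7, 218.7, 215.9]}
the job is handed in; nothing more can be done
None
```

I laid the screwdriver flat in the orange-strip lane, then set the bridge in its seat over all three tools and handed the job in. By the wrist camera the screwdriver is about 3 mm off the lane's centre line and the bridge is level and within 1 mm of the seat's centre. The hand-in returned no verdict.

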